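# Match the carved salt lamps to their wooden bases

### The job

Pick out the four carved salt lamps (round, square, six-sided and oblong) and gently set each one upright in the middle of the wooden base of its own outline, the square and the oblong lamp turned so that their sides run parallel to their base's edges. Leave the bases and the two rough natural lumps of salt where they are.

Things in the scene. Friction and masses are not known exactly. Their poses are not given: they have to be found in the camera images.
- round_lamp_mid (a point): A carved salt lamp, smooth regular cut, pink-orange salt: a round column with a softly domed top, 54 mm in diameter and 85 mm high; about 0.4 kg; loose, stands upright on its flat underside. This point is its centre, half-way up; z is up.
- square_lamp_mid (a point): A carved salt lamp, smooth regular cut, pink-orange salt: a squat square block, 52 x 52 mm and 60 mm high, with a bevelled top; the sides are square to its x and y axes; about 0.4 kg; loose, stands upright on its flat underside. This point is its centre, half-way up; z is up.
- hex_lamp_mid (a point): A carved salt lamp, smooth regular cut, pink-orange salt: a six-sided prism with a pointed top, 50 mm across the flats (58 mm across the corners), 100 mm high, of which the upper 22 mm is the point; one pair of flats faces its +y and -y, the corners lie on its x axis; about 0.4 kg; loose, stands upright on its flat underside. This point is its centre, half-way up; z is up.
- slab_lamp_mid (a point): A carved salt lamp, smooth regular cut, pink-orange salt: an oblong slab with a bevelled top, 70 mm along its x axis, 40 mm along its y axis, 75 mm high; about 0.4 kg; loose, stands upright on its flat underside. This point is its centre, half-way up; z is up.
- round_base_top (a point): A loose flat wooden lamp base, round, 84 mm in diameter, 16 mm thick, lying flat on the bench. This point is the centre of its top face; z is up.
- square_base_top (a point): A loose flat wooden lamp base, square, 80 x 80 mm, edges square to its x and y axes, 16 mm thick, lying flat on the bench. This point is the centre of its top face; z is up.
- hex_base_top (a point): A loose flat wooden lamp base, six-sided, 80 mm across the flats, one pair of flats facing its +y and -y, 16 mm thick, lying flat on the bench. This point is the centre of its top face; z is up.
- slab_base_top (a point): A loose flat wooden lamp base, oblong, 100 mm along its x axis, 70 mm along its y axis, 16 mm thick, lying flat on the bench. This point is the centre of its top face; z is up.
- rock_tall_mid (a point): A rough natural lump of the same salt, about 75 x 62 mm and 95 mm high, irregular, no base belongs to it; loose. This point is half-way up above the middle of its foot.
- rock_squat_mid (a point): A rough natural lump of the same salt, about 80 x 70 mm and 62 mm high, irregular, no base belongs to it; loose. This point is half-way up above the middle of its foot.
There are look-alikes about, which are no part of the job. Leave any green, purple or yellow look-alike of the part that bears square_lamp_mid alone.

How it is judged:
By the outcome, as a careful person would: the job done as asked, in the order asked, and still so for the second after the job is handed in, with the robot touching nothing.
It also fails if it takes over 123 s, if anything falls off the work surface, if the arm or the gripper's body presses on something with over 40 N, if the wrist force passes 120 N, or if a joint passes its speed limit or range.

### The arm

A 6-joint arm with a two-finger parallel gripper is mounted at the origin on the work surface. World frame = base frame: x ahead of the robot, y to its left, z up, the work surface at z = 0. Lengths are in m, angles in rad, forces in N, time in s.
With the tool pointing down it reaches from about 0.35 to 0.85 m from the base axis. Payload 8.1 kg.
Tool frame: the origin (TCP) lies midway between the tips of the shut fingers; the grasp point (between the pads) lies 19 mm behind it (robot.grip_point_offset is the distance from the TCP to the grasp point, in m); z points along the fingers, y is the line along which they close (so a half turn about z gives the same grasp; the last joint's range is limited). The gripper opens to 93 mm and grips with 3 to 60 N. Pads are 15 mm wide; open, the fingers measure 128 mm over their backs; the gripper's body (75 mm by 188 mm) begins 65 mm behind the grasp point.
Start: joints at [1.103, 0.13, 1.488, -0, 1.523, -0.085], TCP at [0.224, 0.557, 0.186] pointing down, gripper open.
Joint ranges: [-2.96, 2.96], [-0.89, 2.26], [0.02, 2.5], [-1.34, 4.48], [0, 2.73], [-2.66, 2.66]. Speed limits (rad/s): [2.39, 2.39, 2.79, 3.14, 3.14, 3.14].

### API

Orientations are given as a rotation vector (axis times angle).
In Python, from plant import robot, read_camera, job gives the robot as it stands.
- The arm moves only by the shell command python3 -m inch 'ROWS' [FORCE]. ROWS is JSON, one flat list of numbers, 5 for each row, row after row: the shift along the world's x, y, z in mm, then the turn about the world's z in degrees, then the opening in per cent of the stroke, from 0 (shut) to 100 (fully open). In form: [dx, dy, dz, yaw, hand, dx, dy, dz, yaw, hand, ...]. A call has 1 to 10 rows; each row is the pose to reach, as a shift and turn from the pose commanded when the call began; what a row does not reach only later rows make up. A row lasts 1/12 s, in which the tool goes at most 41.7 mm and 7.16 degrees, less where a joint would pass 70% of its speed; a pose out of reach is approached as far as the arm can. A call with a gripper value outside its range is refused whole. The fingers move at their own pace and stop on an object; FORCE is the grip in N (left out, the last holds). Time passes only in rows, so rows that repeat a pose let the fingers close. It gives the time, the measured TCP pose, the force, the opening and the grip force at its end, in the units of the state.
- robot.read_state(): the state, without advancing time (a new reading comes with each control period).
- read_camera(name): name is "scene" or "side" or "wrist"; returns a dict with "image" (420x560x3 uint8, blue, green, red), "K" (3x3 intrinsics, pixels), "extrinsics" (4x4, takes a point from world to camera coordinates); the wrist camera has in their place "mount" (4x4, takes a point from camera to tool coordinates, whose origin is the TCP and whose axes are the flange's). Camera axes: x right, y down, z forward; pixel columns grow to the right and rows downward; lengths in m; the calibration is good to about 2 mm. The wrist camera is an equidistant fisheye: a pixel r from the principal point sees the ray r / f radians off the axis. A picture is of the moment at which its call begins: read the wrist's pose just before it. There is no depth.
- job.close_job(): hands the job in; it is judged then, once.
The state is a dict: "t": time; "q": joint angles; "dq": joint speeds; "joint_torque": joint torques, N m; "tool_pos": TCP position; "orientation": TCP orientation; "force": force on the tool from outside, world axes, zero at the start; "wrist_torque": the same for the moment, N m; "opening": finger opening in m; "gripper_force": force on a finger pad.
Only numpy, scipy, OpenCV 4.12 (cv2) and the standard library are available. Lean on these libraries where they do the work, as an engineer would, in place of code of your own. Each camera call takes 0.05 s, during which the arm holds its last target. There are 200 camera calls.

## Working session

There is one attempt and no reset: what is moved stays moved. The work goes in short steps, Python scripts to look and compute and a shell command to move; the robot and the scene stay as the last step left them, time stands still between calls to the robot, and variables do not carry over. Pictures are saved under pics/ and viewed, at most 14 in all, crops included, and the job is handed in when it is done.

```bash
mkdir -p pics; ls
python3 - <<'E'
from plant import robot, read_camera
import cv2,numpy as np
print(robot.read_state()['t'],robot.grip_point_offset)
for n in ("scene","side","wrist"):
    s=robot.read_state();c=read_camera(n);cv2.imwrite(f"pics/{n}0.png",c["image"])
    print(n,c["K"].tolist(),np.round(c.get("extrinsics",c.get("mount")),4).tolist())
print(s['orientation'],s['tool_pos'])
E
```

```text
pics
0.0 0.0188
scene [[454.24915756254336, 0.0, 276.5942878496353], [0.0, 454.24915756254336, 206.67302934742125], [0.0, 0.0, 1.0]] [[-0.8817, 0.4716, 0.0097, 0.4953], [0.2733, 0.5275, -0.8044, -0.0769], [-0.3845, -0.7066, -0.594, 1.5742], [0.0, 0.0, 0.0, 1.0]]
side [[417.8028967968902, 0.0, 278.05231358095125], [0.0, 417.8028967968902, 208.3148530698274], [0.0, 0.0, 1.0]] [[0.9077, -0.4196, 0.0077, -0.4848], [-0.1888, -0.4247, -0.8855, 0.1777], [0.3748, 0.8022, -0.4647, 0.9996], [0.0, 0.0, 0.0, 1.0]]
wrist [[325.19226210127806, 0.0, 276.7434560710043], [0.0, 325.19226210127806, 211.19750164216708], [0.0, 0.0, 1.0]] [[0.0004, -0.9593, -0.2825, 0.0779], [1.0, -0.0, 0.0013, -0.0007], [-0.0013, -0.2825, 0.9593, -0.1968], [0.0, 0.0, 0.0, 1.0]]
[-5.97611486e-01 -3.08377345e+00  2.49206563e-03] [0.22385633 0.55606322 0.18521306]
```

View pics/scene0.png

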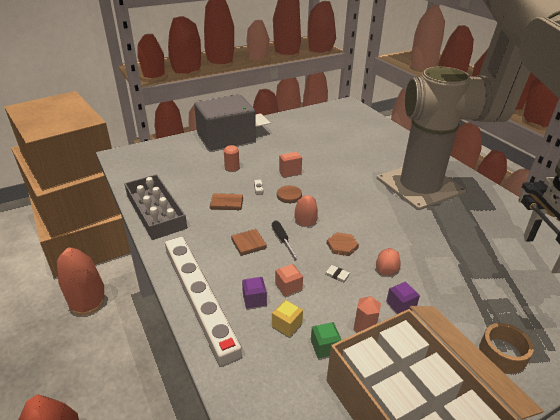

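View pics/side0.png

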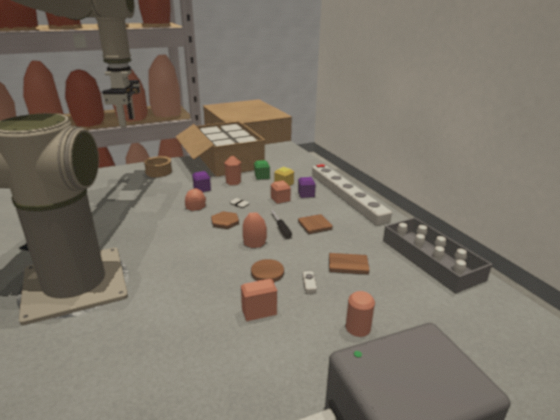

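View pics/wrist0.png

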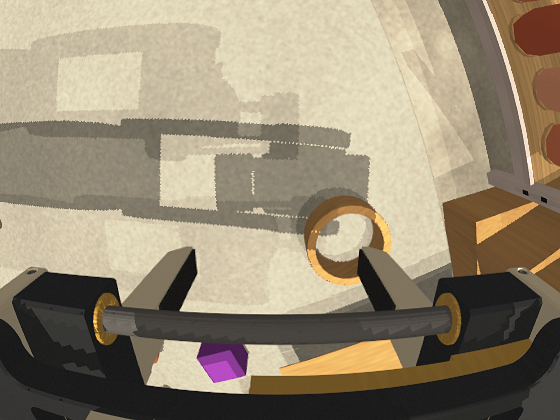

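The scene view shows these candidates:
- **Lamps:** round (232,158), slab (291,164), hex with point (368,313), and the pink-orange square block (289,279).
- **Square look-alikes to leave:** purple (255,291) and (403,296), yellow (287,318), green (326,338).
- **Rocks:** tall (306,210) and squat (388,262).
- **Bases:** slab (226,201), round (289,193), square (249,241), hex (343,243).

Side view lamps are at round (360,313), slab (259,299), hex (233,170), square (281,192).

```bash
cat > h.py <<'E'
from plant import robot, read_camera
import cv2,numpy as np
from scipy.spatial.transform import Rotation as R
def ray(c,uv,st=None):
    uv=np.atleast_2d(np.asarray(uv,float)); K=c["K"]
    if "mount" in c:
        d=(uv-[K[0,2],K[1,2]])/K[0,0]; r=np.linalg.norm(d,axis=1,keepdims=True)
        v=np.hstack([d/np.maximum(r,1e-9)*np.sin(r),np.cos(r)])
        T=np.eye(4);T[:3,:3]=R.from_rotvec(st["orientation"]).as_matrix();T[:3,3]=st["tool_pos"]
        T=T@np.asarray(c["mount"])
    else:
        v=np.hstack([uv,np.ones((len(uv),1))])@np.linalg.inv(K).T
        T=np.linalg.inv(c["extrinsics"])
    return T[:3,3],v@T[:3,:3].T
def plane(c,uv,z,st=None):
    o,d=ray(c,uv,st); return (o+d*((z-o[2])/d[:,2:]))[:,:2]
def mask(im,seed,tol=None):
    h=cv2.cvtColor(im,cv2.COLOR_BGR2HSV)
    m=(((h[...,0]<18)|(h[...,0]>172))&(h[...,1]>95)&(h[...,2]>40)).astype(np.uint8)
    m=cv2.morphologyEx(m,cv2.MORPH_OPEN,np.ones((2,2),np.uint8))
    n,l,s,c=cv2.connectedComponentsWithStats(m)
    i=l[seed[1],seed[0]]
    return (l==i).astype(np.uint8)*255 if i else None
E
python3 - <<'E'
from h import *
cs={n:read_camera(n) for n in("scene","side")}
S={"round":((232,158),(360,313)),"slab":((291,166),(259,299)),"hex":((368,313),(233,172)),"square":((289,281),(281,192)),
"rtall":((306,210),(255,232)),"rsq":((388,262),(196,200)),
"Bround":((289,194),(267,270)),"Bslab":((226,201),(349,263)),"Bsquare":((249,241),(315,223)),"Bhex":((343,243),(225,219))}
for k,(a,b) in S.items():
    out=[];rs=[]
    for n,p in zip(("scene","side"),(a,b)):
        m=mask(cs[n]["image"],p)
        if m is None: print(k,n,"none",cs[n]["image"][p[1],p[0]]);continue
        M=cv2.moments(m,True);cen=(M["m10"]/M["m00"],M["m01"]/M["m00"])
        rs.append((ray(cs[n],cen)))
        x,y,w,h=cv2.boundingRect(m);out.append((x,y,w,h))
        if k[0]=="B":
            ct=max(cv2.findContours(m,cv2.RETR_EXTERNAL,cv2.CHAIN_APPROX_NONE)[0],key=len)[:,0]
            P=plane(cs[n],ct,0.013)*1000
            r=cv2.minAreaRect(P.astype(np.float32));print("   ",n,np.round(r[0]),np.round(r[1]),round(r[2],1))
    if len(rs)==2:
        A=np.zeros((3,3));bb=np.zeros(3)
        for o,d in rs:
            d=d[0]/np.linalg.norm(d);Q=np.eye(3)-np.outer(d,d);A+=Q;bb+=Q@o
        out.append(np.round(np.linalg.solve(A,bb)*1000))
    print(k,*out)
E
```

```text
round (225, 146, 15, 26) (347, 293, 29, 44) [ 531. -404.   35.]
slab (281, 153, 22, 25) (242, 261, 43, 60) [ 372. -258.   43.]
hex (328, 298, 190, 122) (128, 101, 163, 85) [579. 568.  93.]
square (276, 265, 28, 32) (272, 181, 19, 23) [640. 211.  25.]
rtall (278, 186, 41, 41) (244, 214, 23, 34) [457. -30.  47.]
rsq (377, 249, 24, 27) (186, 189, 20, 22) [367. 275.  20.]
    scene [433. -74.] [222. 104.] 87.0
    side [ 392. -215.] [220.  90.] 58.0
Bround (278, 186, 41, 41) (242, 261, 43, 60) [ 407. -147.  -49.]
    scene [ 638. -194.] [ 84. 101.] 58.7
    side [ 631. -218.] [79. 97.] 59.4
Bslab (211, 194, 33, 17) (330, 254, 40, 20) [ 636. -207.    3.]
    scene [659.  17.] [91. 80.] 86.6
    side [652.  -7.] [88. 81.] 86.5
Bsquare (233, 230, 34, 26) (300, 216, 33, 18) [658.   6.   3.]
    scene [426. 150.] [98. 84.] 77.9
    side [417. 122.] [93. 75.] 70.0
Bhex (328, 234, 32, 23) (213, 213, 26, 16) [421. 141.   3.]
```

```bash
python3 -m inch '[0,0,115,0,100,0,0,115,0,100,0,0,115,0,100,376,-257,115,0,100,376,-257,115,0,100,376,-257,115,0,100,376,-257,115,0,100,376,-257,115,0,100,376,-257,115,0,100,376,-257,115,0,100]'
python3 -m inch '[105,-72,0,0,100,105,-72,0,0,100,105,-72,0,0,100,105,-72,0,0,100,105,-72,0,0,100,105,-72,0,0,100]'
cat > look.py <<'E'
import sys
from h import *
import pickle
s=robot.read_state();c=read_camera("wrist");cv2.imwrite(f"pics/{sys.argv[1]}.png",c["image"])
pickle.dump((s,c),open(sys.argv[1]+".pkl","wb"))
print(round(s["t"],2),np.round(s["tool_pos"],4),np.round(R.from_rotvec(s["orientation"]).as_matrix(),2)[:,1],np.round(s["q"],2))
sc=read_camera("scene");print(plane(sc,(368,313),.05),plane(sc,(289,279),.04))
E
python3 look.py w1
```

```text
t: 1.08
tool_pos: [0.4662, 0.3906, 0.3012]
orientation: [-0.597, -3.084, -0.0]
force: [-0.3, 0.4, -0.2]
opening: 0.0933
gripper_force: 0.0
t: 1.58
tool_pos: [0.5698, 0.3199, 0.3007]
orientation: [-0.599, -3.083, 0.0]
force: [-0.8, -0.7, 0.5]
opening: 0.0927
gripper_force: 0.0
1.58 [0.5698 0.3199 0.3007] [ 0.37  0.93 -0.  ] [ 0.43  0.26  1.13  0.    1.75 -0.75]
[[0.54083148 0.40725277]] [[0.64410109 0.21952614]]
```

View pics/w1.png

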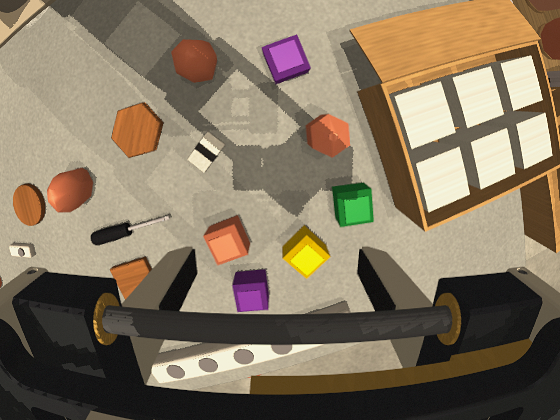

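The wrist view shows the hex lamp (328,134), the pink-orange square lamp (227,240), its purple/yellow/green look-alikes, the hex base (137,129) and the square base partly hidden (130,278). I'll enlarge it to confirm.

```bash
cat > poly.py <<'E'
import sys,pickle
from h import *
# args: name then u,v,z ...
s,c=pickle.load(open(sys.argv[1]+".pkl","rb"));im=c["image"].copy()
T=R.from_rotvec(s["orientation"]).as_matrix();cam=np.array(s["tool_pos"])+T@np.asarray(c["mount"])[:3,3];print("cam",np.round(cam*1000))
for a in sys.argv[2:]:
    u,v,z=a.split(",");m=mask(c["image"],(int(u),int(v)))
    if m is None: print(a,"none");continue
    ct=max(cv2.findContours(m,cv2.RETR_EXTERNAL,cv2.CHAIN_APPROX_NONE)[0],key=len);hu=cv2.convexHull(ct)
    p=cv2.approxPolyDP(hu,2.5,True)[:,0]
    P=plane(c,p,float(z),s)*1000;r=cv2.minAreaRect((plane(c,hu[:,0],float(z),s)*1000).astype(np.float32))
    print(a,"px",p.tolist(),"\n  mm",np.round(P).tolist(),"\n  rect",np.round(r[0]),np.round(r[1]),round(r[2],1))
E
python3 poly.py w1 328,134,.078 227,240,.05 137,129,.016
python3 - <<'E'
import cv2
im=cv2.imread("pics/w1.png")[80:300,90:380];cv2.imwrite("pics/w1c.png",cv2.resize(im,None,fx=2.7,fy=2.7,interpolation=cv2.INTER_CUBIC))
E
```

```text
cam [498. 348. 498.]
328,134,.078 px [[325, 115], [349, 125], [350, 146], [333, 158], [308, 144], [307, 126]] 
  mm [[516.0, 408.0], [539.0, 433.0], [565.0, 425.0], [572.0, 398.0], [543.0, 374.0], [521.0, 381.0]] 
  rect [543. 403.] [62. 50.] 43.7
227,240,.05 px [[238, 216], [250, 242], [248, 255], [218, 265], [205, 235], [210, 227]] 
  mm [[605.0, 245.0], [649.0, 245.0], [667.0, 234.0], [666.0, 184.0], [614.0, 186.0], [605.0, 199.0]] 
  rect [636. 214.] [63. 63.] 89.6
137,129,.016 px [[146, 104], [163, 123], [157, 150], [129, 158], [113, 140], [118, 112]] 
  mm [[395.0, 174.0], [434.0, 188.0], [468.0, 161.0], [459.0, 111.0], [420.0, 97.0], [383.0, 125.0]] 
  rect [426. 143.] [92. 79.] 79.5
```

View pics/w1c.png

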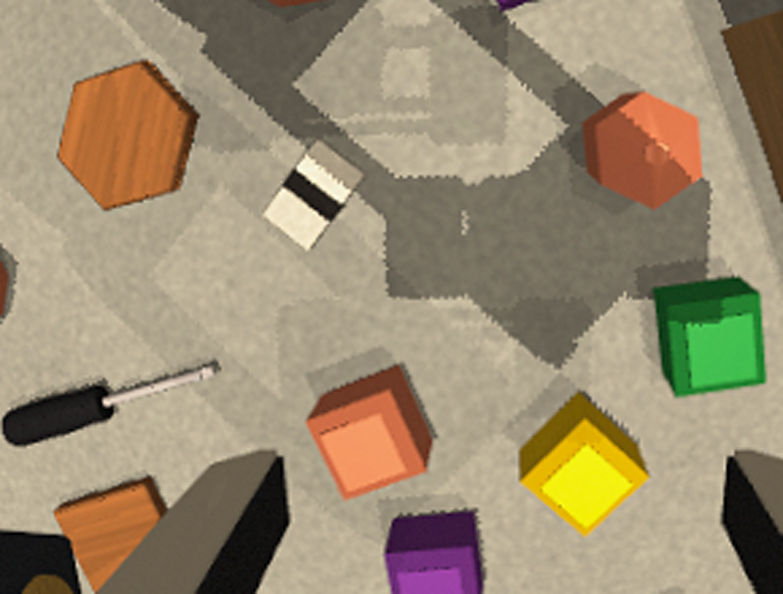

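Run:
```python
import pickle
from h import *
s,c=pickle.load(open("w1.pkl","rb"))
f=lambda u,v,z:np.round(plane(c,(u,v),z,s)[0]*1000)
print("apex",f(332.6,136.7,.1))
print("box edge z.08",[f(*p,.08) for p in((350,30),(388,92),(425,230),(540,205))],"z0",[f(*p,0) for p in((356,85),(425,230))])
print("green",f(353,205,.04),"yellow",f(307,250,.04))
sc=read_camera("scene");si=read_camera("side")
print([np.round(plane(sc,p,z)[0]*1000) for p,z in(((329,378),0),((331,350),.08),((331,350),.1),((415,308),.0),((415,308),.1))])
```

```text
apex [543. 404.]
box edge z.08 [array([421., 481.]), array([515., 499.]), array([719., 494.]), array([771., 728.])] z0 [array([492., 482.]), array([762., 522.])]
green [656. 407.] yellow [697. 318.]
[array([692., 480.]), array([687., 469.]), array([697., 480.]), array([396., 417.]), array([472., 475.])]
```

Confirmed: the pink-orange block (227,240) is the square lamp, axis-aligned at about (640,211). The hex lamp is at (543.5,404.5), and two estimates agree. I'll grasp it closing along 14°, away from the box.

```bash
python3 -m inch '[-26,85,-120,-54,100,-26,85,-120,-54,100,-26,85,-120,-54,100,-26,85,-120,-54,100,-26,85,-120,-54,100,-26,85,-120,-54,100,-26,85,-120,-54,100,-26,85,-120,-54,100,-26,85,-120,-54,100,-26,85,-120,-54,100]'
python3 -m inch '[0,0,-30,0,100,0,0,-60,0,100,0,0,-90,0,100,0,0,-115,0,100,0,0,-135,0,100,0,0,-143,0,100,0,0,-143,0,100]'
python3 -m inch '[0,0,0,0,20,0,0,0,0,20,0,0,0,0,20,0,0,0,0,20,0,0,0,0,20,0,0,0,0,20,0,0,0,0,20,0,0,0,0,20]' 20
```

```text
t: 2.62
tool_pos: [0.5432, 0.4058, 0.1815]
orientation: [1.928, 2.481, 0.001]
force: [0.1, 0.9, 0.4]
opening: 0.0928
gripper_force: 0.0
t: 3.2
tool_pos: [0.5418, 0.4041, 0.0354]
orientation: [-1.929, -2.478, 0.007]
force: [-0.5, 0.7, -0.4]
opening: 0.093
gripper_force: 0.0
t: 3.87
tool_pos: [0.5438, 0.405, 0.0385]
orientation: [-1.933, -2.477, 0.0]
force: [-1.3, -0.7, 3.5]
opening: 0.0497
gripper_force: 20.0
```

```bash
python3 -m inch '[0,0,20,0,20,0,0,50,0,20,0,0,90,0,20,0,0,135,0,20,-40,-110,135,-8,20,-40,-110,135,-8,20,-40,-110,135,-8,20]'
python3 -m inch '[-78,-215,0,-16,20,-78,-215,0,-16,20,-78,-215,0,-16,20,-78,-215,0,-16,20,-78,-215,0,-16,20,-78,-215,0,-16,20,-78,-215,0,-16,20,-78,-215,0,-16,20]'
python3 look.py w2
```

```text
t: 4.45
tool_pos: [0.5032, 0.2933, 0.173]
orientation: [2.102, 2.334, -0.001]
force: [-1.5, -1.2, -5.8]
opening: 0.05
gripper_force: 20.0
t: 5.12
tool_pos: [0.4252, 0.079, 0.1725]
orientation: [-2.408, -2.017, 0.001]
force: [-0.5, 0.9, -5.3]
opening: 0.0499
gripper_force: 20.0
5.12 [0.4252 0.079  0.1725] [ 0.98 -0.18 -0.  ] [ 0.06 -0.33  1.95  0.    1.53  0.24]
[[0.54083148 0.40725277]] [[0.64410109 0.21952614]]
```

View pics/w2.png

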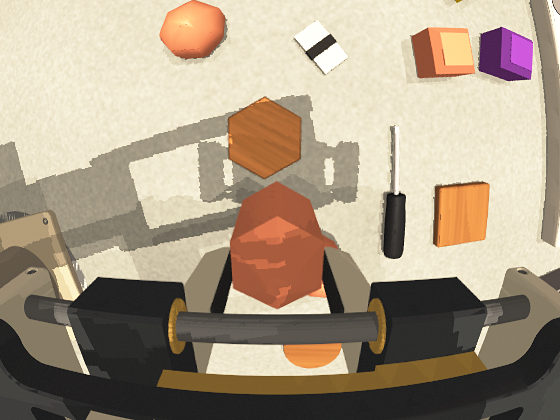

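The view shows the held hex lamp at the bottom centre (277,245), the hex base clear at (265,138) and the square base at (462,214). Both are fully visible.

```bash
python3 poly.py w2 265,138,.016 462,214,.016 440,50,.05
python3 - <<'E'
import pickle
from h import *
s,c=pickle.load(open("w2.pkl","rb"))
P=plane(c,[(265,97),(300,117),(301,158),(266,178),(229,157),(229,116)],.016,s)*1000;print(np.round(P).tolist(),P.mean(0))
E
```

```text
cam [440. 155. 369.]
265,138,.016 px [[266, 98], [301, 118], [301, 159], [264, 179], [230, 159], [229, 118]] 
  mm [[432.0, 179.0], [465.0, 152.0], [458.0, 107.0], [414.0, 92.0], [381.0, 121.0], [389.0, 166.0]] 
  rect [423. 136.] [89. 79.] 80.5
462,214,.016 px [[488, 184], [485, 240], [438, 247], [434, 243], [436, 188]] 
  mm [[696.0, 42.0], [694.0, -36.0], [617.0, -30.0], [611.0, -23.0], [616.0, 49.0]] 
  rect [655.   7.] [82. 85.] 86.1
440,50,.05 px [[413, 37], [429, 28], [467, 29], [475, 74], [419, 78]] 
  mm [[593.0, 222.0], [615.0, 232.0], [664.0, 231.0], [665.0, 180.0], [592.0, 178.0]] 
  rect [629. 204.] [74. 55.] 0.0
[[431.0, 181.0], [464.0, 153.0], [458.0, 108.0], [416.0, 93.0], [381.0, 124.0], [389.0, 168.0]] [423.4129616  137.81458736]
```

```bash
python3 -m inch '[-2,30,0,0,20,-2,59,0,0,20,-2,59,-35,0,20,-2,59,-65,0,20,-2,59,-90,0,20,-2,59,-105,0,20,-2,59,-112,0,20,-2,59,-116,0,20,-2,59,-116,0,20]'
python3 -m inch '[0,0,-1,0,20,0,0,-2,0,20,0,0,-2,0,20]'
```

```text
t: 5.97
tool_pos: [0.4237, 0.1395, 0.0568]
orientation: [-2.404, -2.022, 0.001]
force: [-0.7, -0.3, -4.3]
opening: 0.0494
gripper_force: 20.0
t: 6.22
tool_pos: [0.4248, 0.1392, 0.0562]
orientation: [2.405, 2.02, 0.003]
force: [-0.4, -0.4, -5.0]
opening: 0.0495
gripper_force: 20.0
```

```bash
python3 -m inch '[0,0,-1,0,20,0,0,-1,0,20]';python3 -m inch '[0,0,-1,0,20,0,0,-1,0,20]'; python3 -m inch '[0,0,-1,0,20,0,0,-1,0,20]'
```

```text
t: 6.38
tool_pos: [0.4248, 0.1393, 0.055]
orientation: [2.405, 2.02, 0.003]
force: [1.0, 0.7, -2.7]
opening: 0.0497
gripper_force: 20.0
t: 6.55
tool_pos: [0.425, 0.1398, 0.0547]
orientation: [2.405, 2.02, 0.004]
force: [-2.9, 2.1, 5.5]
opening: 0.0492
gripper_force: 20.0
t: 6.72
tool_pos: [0.4252, 0.1402, 0.0546]
orientation: [-2.405, -2.021, -0.005]
force: [-4.2, 3.4, 13.0]
opening: 0.0498
gripper_force: 20.0
```

```bash
python3 -m inch '[0,0,1.5,0,20,0,0,1.5,0,60,0,0,1.5,0,100,0,0,1.5,0,100,0,0,1.5,0,100,0,0,1.5,0,100,0,0,15,0,100,0,0,50,0,100,0,0,90,0,100,0,0,125,0,100]' 
python3 -m inch '[217,68,0,-80,100,217,68,0,-80,100,217,68,0,-80,100,217,68,0,-80,100,217,68,0,-80,100,217,68,0,-80,100,217,68,0,-80,100,217,68,0,-80,100,217,68,0,-80,100,217,68,0,-80,100]'
python3 -m inch '[0,0,0,-9,100,0,0,0,-9,100,0,0,0,-9,100]'
python3 look.py w3
```

```text
t: 7.55
tool_pos: [0.4234, 0.1388, 0.1787]
orientation: [-2.405, -2.02, 0.001]
force: [0.7, 0.9, 1.3]
opening: 0.093
gripper_force: 0.0
t: 8.38
tool_pos: [0.6409, 0.207, 0.1763]
orientation: [3.134, 0.222, -0.002]
force: [0.7, 0.4, 0.2]
opening: 0.093
gripper_force: 0.0
t: 8.63
tool_pos: [0.6408, 0.2069, 0.1767]
orientation: [3.141, -0.018, -0.001]
force: [0.5, 0.2, -0.3]
opening: 0.0928
gripper_force: 0.0
8.63 [0.6408 0.2069 0.1767] [-0.01 -1.    0.  ] [0.24 0.33 1.27 0.   1.54 1.82]
[[0.54083148 0.40725277]] [[0.64410109 0.21952614]]
```

View pics/w3.png

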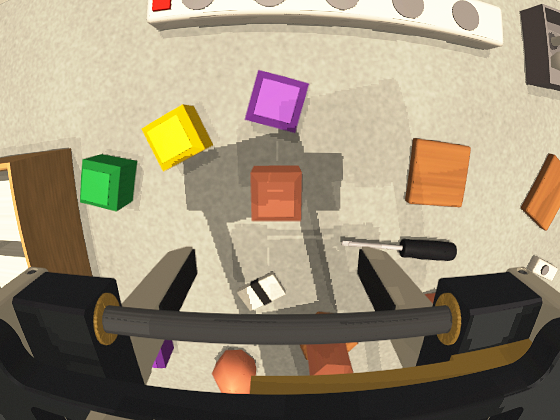

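The square lamp is at (276,193), under the camera and nearly axis-aligned, with purple at (277,100) and its base at (438,173). I'll check it numerically.

```bash
python3 poly.py w3 276,193,.041 438,173,.016
```

```text
cam [720. 205. 373.]
276,193,.041 px [[298, 166], [302, 172], [301, 221], [253, 221], [251, 173], [254, 167]] 
  mm [[671.0, 184.0], [664.0, 180.0], [611.0, 180.0], [612.0, 232.0], [664.0, 233.0], [670.0, 229.0]] 
  rect [641. 206.] [54. 60.] 89.5
438,173,.016 px [[415, 139], [471, 149], [461, 207], [407, 202]] 
  mm [[700.0, 45.0], [693.0, -36.0], [618.0, -29.0], [625.0, 50.0]] 
  rect [659.   8.] [84. 79.] 86.2
```

```bash
python3 -m inch '[0,0,-40,0.5,100,0,0,-80,0.5,100,0,0,-115,0.5,100,0,0,-140,0.5,100,0,0,-157,0.5,100,0,0,-165,0.5,100,0,0,-165,0.5,100,0,0,-165,0.5,100]'
python3 -m inch '[0,0,0,0,20,0,0,0,0,20,0,0,0,0,20,0,0,0,0,20,0,0,0,0,20,0,0,0,0,20,0,0,0,0,20,0,0,0,0,20]' 20
```

```text
t: 9.4
tool_pos: [0.6412, 0.207, 0.0127]
orientation: [-3.142, 0.0, -0.001]
force: [0.3, -0.6, -0.3]
opening: 0.0928
gripper_force: 0.0
t: 10.07
tool_pos: [0.6409, 0.2073, 0.0123]
orientation: [-3.141, 0.001, -0.0]
force: [-0.2, 1.5, 0.9]
opening: 0.0517
gripper_force: 20.0
```

```bash
python3 -m inch '[0,0,20,0,20,0,0,50,0,20,0,0,80,0,20,15.5,-200.5,80,-4,20,15.5,-200.5,80,-4,20,15.5,-200.5,80,-4,20,15.5,-200.5,80,-4,20,15.5,-200.5,80,-4,20,15.5,-200.5,80,-4,20,15.5,-200.5,80,-4,20]'
python3 look.py w4; python3 poly.py w4 200,120,.016
```

```text
t: 10.9
tool_pos: [0.6557, 0.0041, 0.0911]
orientation: [3.139, -0.117, -0.003]
force: [0.4, 0.5, -4.1]
opening: 0.0515
gripper_force: 20.0
10.9 [0.6557 0.0041 0.0911] [-0.07 -1.    0.  ] [-0.07  0.34  1.42 -0.    1.38  1.57]
[[0.54083148 0.40725277]] [[0.64410109 0.21952614]]
cam [735.  -3. 288.]
200,120,.016 none
```

View pics/w4.png

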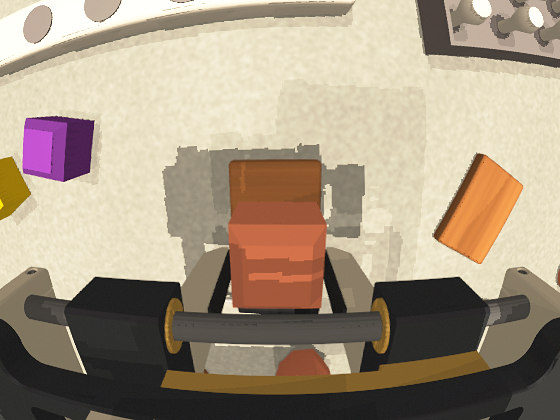

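The held square lamp is over its base. The base's far edge runs (230,160)–(321,160) and its sides are parallel to the lamp. The slab base is at (480,210).

```bash
python3 poly.py w4 480,210,.016
python3 - <<'E'
import pickle
from h import *
s,c=pickle.load(open("w4.pkl","rb"))
print(np.round(plane(c,[(230,161),(321,161),(231,200),(320,200)],.016,s)*1000,1))
E
```

```text
cam [735.  -3. 288.]
480,210,.016 px [[484, 155], [519, 182], [523, 189], [494, 244], [479, 264], [441, 243], [435, 234], [477, 156]] 
  mm [[696.0, -200.0], [668.0, -252.0], [660.0, -259.0], [601.0, -226.0], [580.0, -209.0], [610.0, -156.0], [620.0, -148.0], [696.0, -192.0]] 
  rect [ 639. -203.] [77. 98.] 59.8
[[701.9  39.7]
 [696.2 -37. ]
 [667.9  42.4]
 [662.2 -34.7]]
```

```bash
python3 -m inch '[1,0,-25,0,20,1,0,-42,0,20,1,0,-54,0,20,1,0,-60,0,20,1,0,-60,0,20]'
python3 -m inch '[0,0,-1,0,20,0,0,-1,0,20]';python3 -m inch '[0,0,-1,0,20,0,0,-1,0,20]'; python3 -m inch '[0,0,-1,0,20,0,0,-1,0,20]';python3 -m inch '[0,0,-1,0,20,0,0,-1,0,20]'
```

```text
t: 11.42
tool_pos: [0.6557, 0.0078, 0.0298]
orientation: [-3.139, 0.109, 0.006]
force: [-0.9, 0.3, -3.1]
opening: 0.0517
gripper_force: 20.0
t: 11.58
tool_pos: [0.6583, 0.0069, 0.0323]
orientation: [3.14, -0.11, 0.003]
force: [0.2, 0.1, -3.4]
opening: 0.0517
gripper_force: 20.0
t: 11.75
tool_pos: [0.6582, 0.0065, 0.0312]
orientation: [3.14, -0.111, 0.003]
force: [0.3, 0.4, -4.6]
opening: 0.0512
gripper_force: 20.0
t: 11.92
tool_pos: [0.6576, 0.0064, 0.0294]
orientation: [-3.14, 0.111, -0.001]
force: [-0.3, -0.2, -3.4]
opening: 0.0516
gripper_force: 20.0
t: 12.08
tool_pos: [0.6576, 0.0064, 0.0284]
orientation: [-3.14, 0.111, -0.001]
force: [0.8, 1.0, -3.0]
opening: 0.0518
gripper_force: 20.0
```

```bash
python3 -m inch '[0,0,-1,0,20,0,0,-1,0,20]';python3 -m inch '[0,0,-1,0,20,0,0,-1,0,20]'
```

```text
t: 12.25
tool_pos: [0.6578, 0.0064, 0.0283]
orientation: [3.14, -0.111, 0.001]
force: [-3.4, -0.2, 4.2]
opening: 0.0514
gripper_force: 20.0
t: 12.42
tool_pos: [0.6579, 0.0064, 0.0283]
orientation: [3.139, -0.111, 0.002]
force: [-7.4, 0.2, 12.2]
opening: 0.052
gripper_force: 20.0
```

```bash
python3 -m inch '[0,0,1.5,0,20,0,0,1.5,0,60,0,0,1.5,0,100,0,0,1.5,0,100,0,0,1.5,0,100,0,0,1.5,0,100,0,0,15,0,100,0,0,50,0,100,0,0,90,0,100,0,0,130,0,100]' 
python3 -m inch '[-227,-266,140,0,100,-227,-266,140,0,100,-227,-266,140,0,100,-227,-266,140,0,100,-227,-266,140,0,100,-227,-266,140,0,100,-227,-266,140,0,100,-227,-266,140,0,100,-227,-266,140,0,100,-227,-266,140,0,100]'
python3 -m inch '[0,0,0,0,100]'
python3 look.py w5
```

```text
t: 13.25
tool_pos: [0.6565, 0.0066, 0.1577]
orientation: [-3.14, 0.111, 0.003]
force: [1.2, -0.5, 0.7]
opening: 0.0926
gripper_force: 0.0
t: 14.08
tool_pos: [0.4277, -0.2647, 0.3013]
orientation: [3.133, -0.119, 0.006]
force: [-0.1, 0.7, -0.4]
opening: 0.0932
gripper_force: 0.0
t: 14.17
tool_pos: [0.4298, -0.2615, 0.2987]
orientation: [3.137, -0.117, 0.005]
force: [0.3, 1.7, -0.7]
opening: 0.0931
gripper_force: 0.0
14.17 [ 0.4298 -0.2615  0.2987] [-0.07 -1.    0.  ] [-0.65 -0.16  1.57 -0.    1.72  1.  ]
[[0.54083148 0.40725277]] [[0.64410109 0.21952614]]
```

View pics/w5.png

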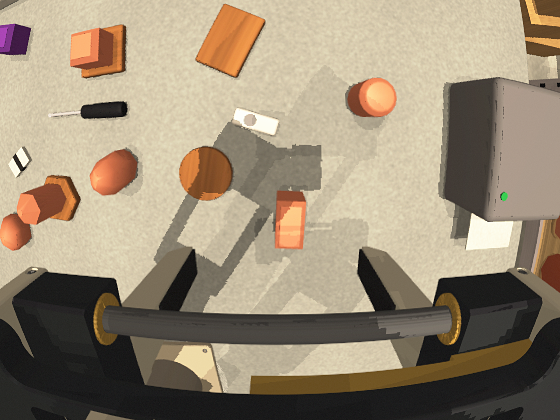

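Here the slab lamp is at (290,220), the round lamp at (372,97), the round base at (206,173) and the slab base at (231,40). The square and hex lamps stand on their bases at upper left.

```bash
python3 poly.py w5 290,225,.065 372,97,.05 206,173,.016 231,40,.016
python3 - <<'E'
import pickle
from h import *
s,c=pickle.load(open("w5.pkl","rb"))
m=mask(c["image"],(206,173));ct=max(cv2.findContours(m,cv2.RETR_EXTERNAL,cv2.CHAIN_APPROX_NONE)[0],key=len)[:,0]
print("rb",cv2.minEnclosingCircle((plane(c,ct,.016,s)*1000).astype(np.float32)))
m=mask(c["image"],(372,97));ct=max(cv2.findContours(m,cv2.RETR_EXTERNAL,cv2.CHAIN_APPROX_NONE)[0],key=len)[:,0]
g=cv2.cvtColor(c["image"],cv2.COLOR_BGR2HSV)[...,2]
for z in (0,.075):
  P=plane(c,ct,z,s)*1000
  print(z,np.round([P.min(0),P.max(0)]).tolist())
  d=P-P.mean(0)
  cam=np.array([507,-267.]);v=P.mean(0)-cam;v/=np.linalg.norm(v);w=np.array([-v[1],v[0]])
  print("along",np.round([(P@v).min(),(P@v).max()]),"across",np.round([(P@w).min(),(P@w).max()]),v,w)
E
```

```text
cam [ 508. -268.  496.]
290,225,.065 px [[279, 191], [304, 195], [303, 249], [276, 248]] 
  mm [[412.0, -264.0], [404.0, -298.0], [324.0, -292.0], [329.0, -254.0]] 
  rect [ 367. -277.] [41. 85.] 83.3
372,97,.05 none
206,173,.016 px [[213, 148], [229, 160], [232, 181], [222, 196], [209, 201], [200, 200], [183, 187], [180, 169], [191, 152]] 
  mm [[474.0, -171.0], [454.0, -193.0], [422.0, -194.0], [400.0, -176.0], [394.0, -155.0], [396.0, -141.0], [419.0, -116.0], [448.0, -115.0], [472.0, -136.0]] 
  rect [ 435. -155.] [83. 82.] 84.1
231,40,.016 px [[225, 5], [265, 20], [238, 77], [197, 61]] 
  mm [[692.0, -205.0], [660.0, -263.0], [576.0, -217.0], [608.0, -158.0]] 
  rect [ 634. -210.] [71. 99.] 59.8
rb ((435.4945983886719, -155.1057586669922), 42.221763610839844)Traceback (most recent call last):
  File "<stdin>", line 6, in <module>
ValueError: max() iterable argument is empty
```

```bash
python3 -m inch '[-71,-16.5,-130,-5,100,-71,-16.5,-130,-5,100,-71,-16.5,-130,-5,100,-71,-16.5,-130,-5,100,-71,-16.5,-130,-5,100,-71,-16.5,-130,-5,100]'
python3 look.py w6; python3 poly.py w6 277,220,.065
python3 - <<'E'
import cv2,pickle
from h import *
im=cv2.imread("pics/w6.png")[100:290,180:380];cv2.imwrite("pics/w6c.png",cv2.resize(im,None,fx=3,fy=3,interpolation=cv2.INTER_CUBIC))
s,c=pickle.load(open("w5.pkl","rb"));h=cv2.cvtColor(c["image"],cv2.COLOR_BGR2HSV)
m=(((h[...,0]<18)|(h[...,0]>172))&(h[...,1]>75)).astype(np.uint8);m[:, :330]=0;m[:,420:]=0;m[140:]=0
ct=np.vstack([x[:,0] for x in cv2.findContours(m,cv2.RETR_EXTERNAL,cv2.CHAIN_APPROX_NONE)[0] if len(x)>20])
cam=np.array([508,-268.])
for z in (0,.07):
  P=plane(c,ct,z,s)*1000
  v=P.mean(0)-cam;v/=np.linalg.norm(v);w=np.array([-v[1],v[0]]);a=(P@v);b=P@w
  print(z,"near",np.round(a.min()),"far",np.round(a.max()),"across",np.round([b.min(),b.max()]),v,w)
E
```

```text
t: 14.77
tool_pos: [0.3592, -0.2742, 0.1648]
orientation: [-3.129, 0.246, 0.004]
force: [0.1, 0.8, 1.0]
opening: 0.0932
gripper_force: 0.0
14.77 [ 0.3592 -0.2742  0.1648] [-0.16 -0.99 -0.  ] [-0.77 -0.27  1.91  0.    1.51  0.96]
[[0.54083148 0.40725277]] [[0.64410109 0.21952614]]
cam [ 438. -288.  361.]
277,220,.065 px [[295, 156], [299, 163], [300, 234], [260, 236], [256, 164], [260, 157]] 
  mm [[400.0, -298.0], [394.0, -301.0], [325.0, -292.0], [329.0, -253.0], [399.0, -261.0], [405.0, -266.0]] 
  rect [ 364. -277.] [41. 78.] 83.2
0 near 465.0 far 546.0 across [422. 484.] [ 0.17656383 -0.98428919] [0.98428919 0.17656383]
0.07 near 449.0 far 519.0 across [426. 479.] [ 0.17646992 -0.98430603] [0.98430603 0.17646992]
```

View pics/w6c.png

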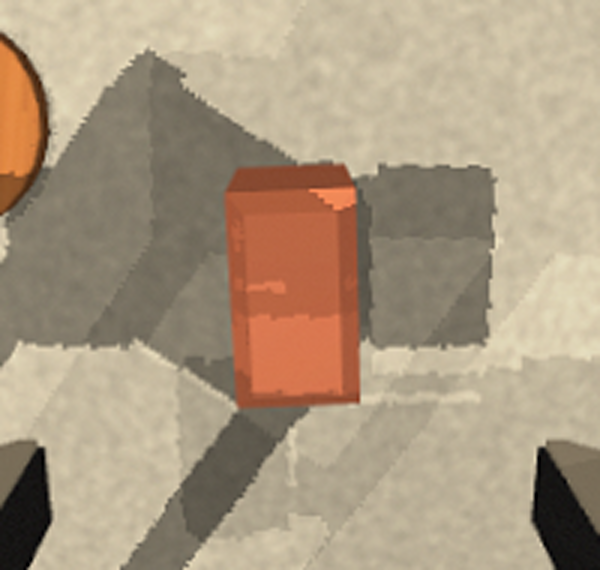

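The slab lamp is at (277,196), with its shoulder outline measuring 70×39 mm, centre (361.7,-277) and yaw -7°. The round lamp computes to (532,-404), which agrees with the earlier triangulation.

```bash
python3 -m inch '[3,0,-30,2,100,3,0,-65,2,100,3,0,-95,2,100,3,0,-120,2,100,3,0,-138,2,100,3,0,-149,2,100,3,0,-149,2,100,3,0,-149,2,100]'
python3 -m inch '[0,0,0,0,5,0,0,0,0,5,0,0,0,0,5,0,0,0,0,5,0,0,0,0,5,0,0,0,0,5,0,0,0,0,5,0,0,0,0,5]' 20
```

```text
t: 15.53
tool_pos: [0.3637, -0.2764, 0.0184]
orientation: [3.135, -0.192, 0.002]
force: [-0.1, 0.4, 0.2]
opening: 0.093
gripper_force: 0.0
t: 16.2
tool_pos: [0.3624, -0.276, 0.0172]
orientation: [3.136, -0.193, 0.0]
force: [-0.0, 0.1, 0.2]
opening: 0.0445
gripper_force: 0.0
```

```bash
python3 -m inch '[0,0,0,0,5,0,0,0,0,5,0,0,0,0,5]' 20
python3 -m inch '[0,0,20,0,5,0,0,50,0,5,0,0,90,0,5,271.5,66,90,-23,5,271.5,66,90,-23,5,271.5,66,90,-23,5,271.5,66,90,-23,5,271.5,66,90,-23,5,271.5,66,90,-23,5,271.5,66,90,-23,5]'
python3 -m inch '[0,0,0,0,5,0,0,0,0,5]'
```

```text
t: 16.45
tool_pos: [0.3623, -0.2759, 0.0171]
orientation: [-3.135, 0.193, 0.0]
force: [0.2, 0.1, -0.3]
opening: 0.0397
gripper_force: 20.0
t: 17.28
tool_pos: [0.6357, -0.2085, 0.1057]
orientation: [-3.034, 0.813, 0.002]
force: [0.6, -0.8, -2.6]
opening: 0.0399
gripper_force: 20.0
t: 17.45
tool_pos: [0.6342, -0.2085, 0.1044]
orientation: [-3.035, 0.811, 0.006]
force: [-0.7, -0.5, -2.9]
opening: 0.04
gripper_force: 20.0
```

```bash
python3 look.py w7
```

```text
17.45 [ 0.6342 -0.2085  0.1044] [-0.5  -0.87  0.  ] [-0.39  0.36  1.37 -0.    1.41  1.7 ]
[[0.54083148 0.40725277]] [[0.64410109 0.21952614]]
```

View pics/w7.png

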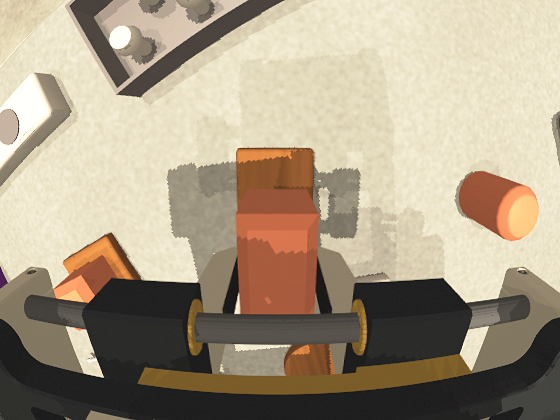

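The slab lamp is held over its base. The base's far edge runs (237,149)–(313,149), parallel to the lamp. The round lamp is at (498,205).

Run:
```python
import pickle
from h import *
s,c=pickle.load(open("w7.pkl","rb"))
P=plane(c,[(237,149),(313,149),(237,185),(314,185)],.016,s)*1000
print(np.round(P,1));u=P[1]-P[0];print(np.linalg.norm(u));u/=np.linalg.norm(u);n=np.array([-u[1],u[0]])
print("far-edge centre",np.round(P[:2].mean(0)-50*n,1),np.degrees(np.arctan2(n[1],n[0])))
```

```text
[[ 696.8 -204.6]
 [ 663.5 -262.5]
 [ 669.  -187.7]
 [ 634.5 -247.7]]
66.77859149968337
far-edge centre [ 636.8 -208.6] -29.93382291101999
```

```bash
python3 -m inch '[1,-1,-25,0,5,1,-1,-45,0,5,1,-1,-60,0,5,1,-1,-68,0,5,1,-1,-69,0,5,1,-1,-69,0,5]'
python3 -m inch '[0,0,-1,0,5,0,0,-1,0,5]';python3 -m inch '[0,0,-1,0,5,0,0,-1,0,5]'; python3 -m inch '[0,0,-1,0,5,0,0,-1,0,5]'
```

```text
t: 18.05
tool_pos: [0.6343, -0.2112, 0.0382]
orientation: [-3.034, 0.815, 0.001]
force: [0.1, 0.1, -3.6]
opening: 0.0397
gripper_force: 20.0
t: 18.22
tool_pos: [0.6359, -0.2115, 0.0388]
orientation: [3.034, -0.815, 0.004]
force: [-0.4, -0.2, -4.1]
opening: 0.0398
gripper_force: 20.0
t: 18.38
tool_pos: [0.6355, -0.2112, 0.037]
orientation: [3.034, -0.814, 0.002]
force: [-1.0, 0.5, -3.8]
opening: 0.0397
gripper_force: 20.0
t: 18.55
tool_pos: [0.6349, -0.211, 0.0352]
orientation: [3.034, -0.814, 0.0]
force: [-0.1, 0.6, -2.8]
opening: 0.0397
gripper_force: 20.0
```

```bash
python3 -m inch '[0,1,0,0,5,0,1,-1,0,5,0,1,-1,0,5]';python3 -m inch '[0,0,-1,0,5,0,0,-1,0,5]'; python3 -m inch '[0,0,-1,0,5,0,0,-1,0,5]'
```

```text
t: 18.8
tool_pos: [0.635, -0.2099, 0.0341]
orientation: [-3.034, 0.814, -0.0]
force: [-0.5, 0.2, -3.6]
opening: 0.04
gripper_force: 20.0
t: 18.97
tool_pos: [0.6351, -0.2099, 0.034]
orientation: [-3.034, 0.814, -0.0]
force: [-2.8, 1.2, 3.8]
opening: 0.0397
gripper_force: 20.0
t: 19.13
tool_pos: [0.6352, -0.2099, 0.034]
orientation: [-3.034, 0.814, -0.001]
force: [-7.1, 4.4, 10.2]
opening: 0.0398
gripper_force: 20.0
```

```bash
python3 -m inch '[0,0,1.5,0,5,0,0,1.5,0,60,0,0,1.5,0,100,0,0,1.5,0,100,0,0,1.5,0,100,0,0,1.5,0,100,0,0,15,0,100,0,0,50,0,100,0,0,90,0,100,0,0,130,0,100]' 
python3 -m inch '[-103,-194,40,120,100,-103,-194,40,120,100,-103,-194,40,120,100,-103,-194,40,120,100,-103,-194,40,120,100,-103,-194,40,120,100,-103,-194,40,120,100,-103,-194,40,120,100,-103,-194,40,120,100,-103,-194,40,120,100]'
python3 -m inch '[0,0,0,48,100,0,0,0,48,100,0,0,0,48,100,0,0,0,48,100,0,0,0,48,100,0,0,0,48,100,0,0,0,48,100,0,0,0,48,100]'
python3 look.py w8
```

```text
t: 19.97
tool_pos: [0.6341, -0.2097, 0.1637]
orientation: [-3.034, 0.815, 0.002]
force: [0.8, -0.1, 0.6]
opening: 0.0921
gripper_force: 0.0
t: 20.8
tool_pos: [0.5317, -0.4044, 0.2034]
orientation: [2.94, 1.105, 0.001]
force: [0.2, 0.1, -0.1]
opening: 0.0931
gripper_force: 0.0
t: 21.47
tool_pos: [0.532, -0.4041, 0.2033]
orientation: [2.237, 2.204, 0.0]
force: [0.5, 0.4, 0.9]
opening: 0.0927
gripper_force: 0.0
21.47 [ 0.532  -0.4041  0.2033] [ 1.   -0.02  0.  ] [-0.73  0.31  1.25  0.    1.58 -0.71]
[[0.54083148 0.40725277]] [[0.64410109 0.21952614]]
```

View pics/w8.png

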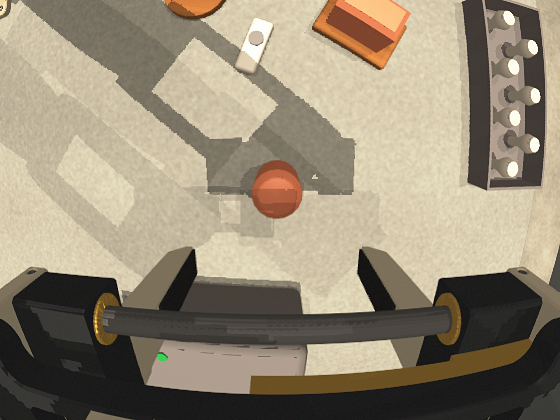

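The round lamp is at (277,190), midway between the fingers, and the grey box starts at row 280, well behind it.

Run:
```python
import pickle
from h import *
s,c=pickle.load(open("w8.pkl","rb"));f=lambda u,v,z:np.round(plane(c,(u,v),z,s)[0]*1000,1)
m=mask(c["image"],(277,200));x,y,w,h=cv2.boundingRect(m);print(x,y,w,h)
print("L/R z.07",f(x,y+h/2,.07),f(x+w-1,y+h/2,.07),"far z.07",f(x+w/2,y+h-1,.07),"near z0",f(x+w/2,y,0))
```

```text
252 161 52 59
L/R z.07 [ 507.1 -400.3] [ 560.2 -401.1] far z.07 [ 533.7 -431.8] near z0 [ 534.8 -379.1]
```

```bash
python3 -m inch '[1.5,-1,-40,0,100,1.5,-1,-80,0,100,1.5,-1,-115,0,100,1.5,-1,-145,0,100,1.5,-1,-167,0,100,1.5,-1,-179,0,100,1.5,-1,-179,0,100,1.5,-1,-179,0,100]'
python3 -m inch '[0,0,0,0,20,0,0,0,0,20,0,0,0,0,20,0,0,0,0,20,0,0,0,0,20,0,0,0,0,20,0,0,0,0,20,0,0,0,0,20,0,0,0,0,20]' 20
```

```text
t: 22.23
tool_pos: [0.5335, -0.4051, 0.0236]
orientation: [-2.244, -2.198, 0.0]
force: [-0.1, 0.2, 0.2]
opening: 0.0928
gripper_force: 0.0
t: 22.98
tool_pos: [0.5331, -0.4052, 0.0234]
orientation: [-2.243, -2.2, 0.001]
force: [-3.4, 0.5, 3.6]
opening: 0.0532
gripper_force: 20.0
```

```bash
python3 -m inch '[0,0,20,0,20,0,0,60,0,20,0,0,100,0,20,-98,250,100,0,20,-98,250,100,0,20,-98,250,100,0,20,-98,250,100,0,20,-98,250,100,0,20,-98,250,100,0,20,-98,250,100,0,20]'
python3 -m inch '[-98,250,0,0,20,0,0,0,0,20,0,0,0,0,20]'
```

```text
t: 23.82
tool_pos: [0.433, -0.1506, 0.1216]
orientation: [-2.238, -2.199, -0.001]
force: [-1.0, 0.0, -3.6]
opening: 0.0533
gripper_force: 20.0
t: 24.07
tool_pos: [0.4343, -0.153, 0.1209]
orientation: [-2.234, -2.208, 0.002]
force: [0.5, -1.6, -3.2]
opening: 0.053
gripper_force: 20.0
```

I mistyped the first row of that second call. The arm made a brief harmless dip in free space and came back. Now I'll settle and lower.

```bash
python3 -m inch '[0,0,0,0,20,0,0,0,0,20]'; python3 look.py w9
```

```text
t: 24.23
tool_pos: [0.4352, -0.1545, 0.1227]
orientation: [-2.242, -2.199, -0.0]
force: [0.3, -0.4, -2.8]
opening: 0.053
gripper_force: 20.0
24.23 [ 0.4352 -0.1545  0.1227] [ 1.   -0.02 -0.  ] [-0.45 -0.21  1.94  0.    1.42 -0.43]
[[0.54083148 0.40725277]] [[0.64410109 0.21952614]]
```

View pics/w9.png

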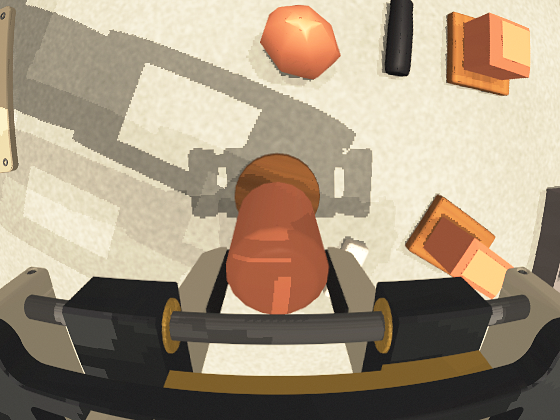

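The lamp hangs over the round base, whose rim spans columns 235–320 with its far edge at row 154. That gives a centre of about (435,-153.5), and the TCP matches, so I'll lower.

```bash
python3 -m inch '[0,0,-30,0,20,0,0,-52,0,20,0,0,-68,0,20,0,0,-77,0,20,0,0,-79,0,20,0,0,-79,0,20,0,0,-80,0,20,0,0,-80,0,20]'
python3 -m inch '[0,0,-1,0,20,0,0,-1,0,20]';python3 -m inch '[0,0,-1,0,20,0,0,-1,0,20]'; python3 -m inch '[0,0,-1,0,20,0,0,-1,0,20]'
```

```text
t: 25.0
tool_pos: [0.4364, -0.1556, 0.0444]
orientation: [2.242, 2.198, 0.001]
force: [-0.2, 0.1, -3.1]
opening: 0.0532
gripper_force: 20.0
t: 25.17
tool_pos: [0.436, -0.1553, 0.0429]
orientation: [2.242, 2.199, 0.001]
force: [-0.3, -0.7, -3.9]
opening: 0.0532
gripper_force: 20.0
t: 25.33
tool_pos: [0.436, -0.1551, 0.0418]
orientation: [2.242, 2.199, 0.001]
force: [0.4, -0.0, 0.7]
opening: 0.0528
gripper_force: 20.0
t: 25.5
tool_pos: [0.4361, -0.1551, 0.0416]
orientation: [2.242, 2.199, 0.001]
force: [-3.4, 2.6, 9.1]
opening: 0.0532
gripper_force: 20.0
```

Contact made. I'll release, retreat and check everything.

```bash
python3 -m inch '[0,0,1.5,0,20,0,0,1.5,0,60,0,0,1.5,0,100,0,0,1.5,0,100,0,0,1.5,0,100,0,0,1.5,0,100,0,0,15,0,100,0,0,50,0,100,0,0,90,0,100,0,0,130,0,100]' 
python3 -m inch '[60,-160,120,0,100,60,-160,120,0,100,60,-160,120,0,100,60,-160,120,0,100,60,-160,120,0,100,60,-160,120,0,100,60,-160,120,0,100]'
python3 look.py w10
python3 - <<'E'
from h import *
c=read_camera("scene")["image"][120:290,180:420];cv2.imwrite("pics/s2.png",cv2.resize(c,None,fx=3.3,fy=3.3,interpolation=cv2.INTER_CUBIC))
E
```

```text
t: 26.33
tool_pos: [0.4344, -0.1545, 0.1708]
orientation: [-2.241, -2.198, 0.001]
force: [1.0, 0.2, 0.1]
opening: 0.0927
gripper_force: 0.0
t: 26.92
tool_pos: [0.496, -0.3169, 0.2908]
orientation: [2.244, 2.197, 0.0]
force: [0.5, 0.3, -1.0]
opening: 0.0928
gripper_force: 0.0
26.92 [ 0.496  -0.3169  0.2908] [ 1.   -0.02  0.  ] [-0.66  0.08  1.35 -0.    1.71 -0.63]
[[0.54083148 0.40725277]] [[0.64410109 0.21952614]]
```

View pics/s2.png

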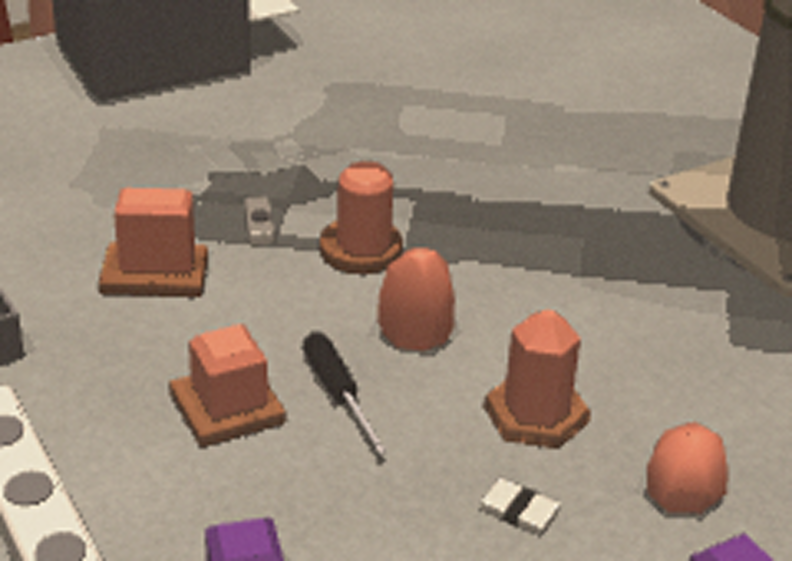

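The scene crop shows all four lamps standing upright and centred on their own bases: slab (155,240), round (365,215), square (228,380) and hex (540,380). The rocks haven't moved, and the arm is clear.

```bash
python3 -c "
from plant import job
print(job.close_job())"
```

```text
the job is handed in; nothing more can be done
None
```

All four lamps are set upright in the middle of their own bases, with the square and oblong ones parallel to their base edges. The bases, rocks and look-alikes were left alone, and I handed the job in at about 27 s of the 123 s limit.

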